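Clamp the check link in the pull tester through its guard window and start the pull

ROBOT

A 7-joint arm with a two-finger parallel gripper is mounted at the origin on the work surface. World frame = base frame: x ahead of the robot, y to its left, z up, the work surface at z = 0. Lengths are in m, angles in rad, forces in N, time in s.
With the tool pointing down it reaches from about 0.4 to 0.85 m from the base axis. Payload 10.4 kg.
Tool frame: the origin (TCP) lies midway between the tips of the shut fingers; the grasp point (between the pads) lies 19 mm behind it; z points along the fingers, y is the line along which they close (so a half turn about z gives the same grasp; the last joint's range is limited). The gripper opens to 87 mm and grips with 3 to 60 N. Pads are 19 mm wide; open, the fingers measure 117 mm over their backs; the gripper's body (75 mm by 190 mm) begins 51 mm behind the grasp point.
Start: joints at [-1.269, 0.332, -0.065, 1.46, 0.022, 1.35, -0.088], TCP at [0.199, 0.592, 0.223] pointing down, gripper open.
Joint ranges: [-2.6, 2.6], [-0.5, 2.12], [-1.47, 1.34], [0.16, 2.42], [-1.27, 4.41], [0.06, 2.06], [-2.6, 2.6]. Speed limits (rad/s): [2.22, 2.22, 2.79, 2.79, 3.14, 3.14, 3.14].

INTERFACE

Orientations are given as a unit quaternion [x, y, z, w].
In Python, from bench import r gives the robot as it stands.
- The arm moves only by the tool apply_moves, never from a script. Its argument "steps" is a list of rows, each a list of 7 numbers: the turn, a rotation vector about the tool's x, y, z in rad, then the shift along the tool's x, y, z in mm, then the opening, from -1 (shut) to 1 (fully open). In form: [[ax, ay, az, x, y, z, claw], ...]. A call has 1 to 20 rows; each row is the pose to reach, as a shift and turn from the pose commanded when the call began, along the tool's axes at that moment; what a row does not reach only later rows make up. A row lasts 1/12 s, in which the tool goes at most 41.7 mm and 7.16 degrees, less where a joint would pass 70% of its speed; a pose out of reach is approached as far as the arm can. A call with a gripper value outside its range is refused whole. The fingers move at their own pace and stop on an object; "force" is the grip in N (left out, the last holds). Time passes only in rows, so rows that repeat a pose let the fingers close. It gives the time, the measured TCP pose, the force, the opening and the grip force at its end, in the units of the state.
- r.read_state(): the state, without advancing time (a new reading comes with each control period).
- r.camera(name): name is "scene" or "top" or "wrist"; returns a dict with "pixels" (420x560x3 uint8, red, green, blue), "z_map" (420x560 float32, m along the optical axis (not along the pixel's ray), 0 where there is no reading), "fovy" (degrees; the focal length in pixels is half the picture's height over the tangent of half this angle, whatever the lens; pixels are square), "cx", "cy" (the principal point, pixels), "position" and "orientation" of the camera in the world. Camera axes: x right, y down, z forward; pixel columns grow to the right and rows downward; lengths in m; the calibration is good to about 2 mm. A picture is of the moment at which its call begins.
- r.close_job(): hands the job in; it is judged then, once.
The state is a dict: "time": time; "joint_positions": joint angles; "joint_vel": joint speeds; "joint_torque": joint torques, N m; "ee_pos": TCP position; "eef_rot": TCP orientation; "ft_force": force on the tool from outside, world axes, zero at the start; "torque": the same for the moment, N m; "width": finger opening in m; "grip_force": force on a finger pad.
Only numpy, scipy, OpenCV 4.12 (cv2) and the standard library are available. Lean on these libraries where they do the work, as an engineer would, in place of code of your own. Each camera call takes 0.05 s, during which the arm holds its last target. There are 200 camera calls.

TASK

The pull tester on the bench has a steel check link lying in its grip, with the jaws still open. Reach in through the window of the clear guard hood without touching the hood or the window's rim and press the grip's cam lever fully down so that the link is clamped; once the link is clamped, press the flat start button on the drive head right in and let it go. Never press the mushroom-headed stop button beside it, and leave the hood, the stop button and the things lying around the tester as they are.

Things in the scene. Friction and masses are not known exactly. Their poses are not given: they have to be found in the camera images.
- tester: bench pull-force tester, white box 170 (x) by 370 (y) by 70 mm high with a taller drive head (130 mm long in y, top 115 mm above the bench) at its -y end; screwed to the bench. Origin: centre of its underside, at bench height; its x axis points away from the operator, y along the pull direction, z up. A steel check link, a 5 mm rod, lies along y through the grip
- guard: clear polycarbonate hood over the bed of the tester, 160 (x) by 210 (y) mm, closed on all four sides, its top 160 mm above the bench; fixed. Origin: on the bed 70 mm above the bench, middle of its length; axes as the tester's
- window (a point): centre of the only opening of the hood, at the level of the top sheet (160 mm above the bench): a rectangular window 86 mm (guard x) by 100 mm (guard y) clear, with a black rubber edge trim 6 mm wide and 6 mm high (its top 1.5 mm above the sheet) all round. The sheet is 3 mm thick. The axes are the guard's
- lever_hinge (a point): middle of the cam lever's hinge pin, 115 mm above the bench, on the grip carriage under the hood; axes as the tester's: the pin runs along y and the lever points from here to -x (to the operator). Two hinge cheeks, 20 mm to each side of it, reach 122 mm above the bench and begin 11 mm from the pin towards the pad
- lever_pad (a point): middle of the upper face of the black thumb pad (28 mm long, 24 mm wide) at the end of the steel cam lever, 53 mm from the hinge pin; the lever ends 67 mm from the pin. The upper face lies 5 mm above the lever's axis: fully down it is level, 120 mm above the bench; fully up the tip stands about 5 mm below the top of the hood. The pad lies beneath the window
- cam_lever (a joint): angle of the cam lever (rad): 0 raised 0.55 rad above level (jaws open), 0.55 level, against its stop (link clamped). The cam's friction needs about 4 to 7 N at the pad, and the lever stays where it is left
- start (a joint): travel of the start button (m): 0 out, 0.006 fully in; sprung, about 5 N fully in, and it comes out again by itself
- start_top (a point): middle of the top face of the start button: flat round grey cap 29 mm in diameter in a steel collar, pressed straight down, its face about 135 mm above the bench; the collar's rim lies 9 mm below the face. Start and stop stand 70 mm apart, one nearer the operator than the other, either way round
- stop (a joint): travel of the stop button (m), 0 out, 0.006 in; to be left alone
- stop_top (a point): top of the stop button: a grey mushroom head 40 mm in diameter, about 148 mm above the bench, 14 mm taller than the start button
- pliers: crimping pliers lying in front of the tester, about 170 mm long, 50 mm wide, 14 mm high; loose; origin under the middle
- flux_jar: amber jar, 48 mm in diameter, 42 mm high, in front of the tester; loose; origin under its centre
- solder_spool: spool of solder with black flanges, 58 mm in diameter, 40 mm high, standing behind the tester; loose; origin under its centre
- lug_tray: clear tray with three compartments, 85 by 120 by 28 mm high, behind the tester; loose; origin under its centre
- tape_roll: yellow roll of masking tape lying flat, 100 mm in diameter, 25 mm high, to the left; loose; origin under its centre
- screwdriver: screwdriver with black handle, 190 mm long, lying to the right; loose; origin at its underside, about mid-length
- spray_can: spray can, 65 mm in diameter, 200 mm high, to the right; loose; origin under its centre
- tip_cleaner: dark steel cup, 72 mm in diameter, 45 mm high, to the left; loose; origin under its centre

How it is judged:
On the way, in this order (a step that is already met when the one before it is completed fails the run):
1. the cam lever is fully down (link clamped) (value of joint cam_lever above 0.49 rad), for 0.2 s.
2. then the start button is pressed in (value of joint start above 0.004 m), for 0.05 s.
At the end, for the whole second after the job is handed in: The cam lever is down within 0.06 rad (about 4 mm at its tip) of its stop, and the start button, after having been pressed in by more than 4 mm of its 6 mm, is out again; the stop button is out (value of joint cam_lever above 0.49 rad and value of joint each of start, stop below 0.0015 m); the robot touches nothing.
It fails at once if the robot touches the guard hood or the rim of its window (contact force between guard and the fingers above 0.3 N or contact force between guard and the arm above 0.3 N).
It fails at once if the start button is pressed before the link is clamped (value of joint start above 0.002 m and value of joint cam_lever below 0.49 rad).
It fails at once if the stop button is pressed (value of joint stop above 0.002 m).
It fails at once if one of the loose things around the tester is moved or lifted by more than 20 mm (distance of any of pliers, flux_jar, solder_spool, lug_tray, tape_roll, screwdriver, spray_can, tip_cleaner from where it was at the start of the episode above 0.02 m).
It also fails if it takes over 38 s, if anything falls off the work surface, if the arm or the gripper's body presses on something with over 40 N, if the wrist force passes 120 N, or if a joint passes its speed limit or range.

## Working session

There is one attempt and no reset: what is moved stays moved. The work goes in short steps, Python scripts to look and compute and a tool call to move; the robot and the scene stay as the last step left them, time stands still between calls to the robot, and variables do not carry over. Pictures are saved under pics/ and viewed, at most 10 in all, crops included, and the job is handed in when it is done.

Besides the shell and the picture viewer there is one more tool, called after "Emit:" by a JSON object that holds its "op" and its "data", one argument or row to a line. apply_moves: Moves the arm, as the interface text tells. Its arguments: {"type":"object","properties":{"steps":{"type":"array","items":{"type":"array","items":{"type":"number"}}},"force":{"type":"number"}},"required":["steps"]}

```bash
mkdir -p pics; ls; cat > h.py <<'E'
import numpy as np, cv2
from scipy.spatial.transform import Rotation as R
from bench import r
def shot(n,f):
    c=r.camera(n); cv2.imwrite('pics/'+f+'.png',c['pixels'][...,::-1]); np.save('pics/'+f+'.npy',c,allow_pickle=True); return c
def load(f): return np.load('pics/'+f+'.npy',allow_pickle=True).item()
def ray(c,u,v):
    h=c['pixels'].shape[0]; f=h/2/np.tan(np.radians(c['fovy'])/2)
    return R.from_quat(c['orientation']).as_matrix()@np.array([(u-c['cx'])/f,(v-c['cy'])/f,1])
def onz(c,u,v,z):
    d=ray(c,u,v); p=np.array(c['position']); return p+d*(z-p[2])/d[2]
def dep(c,u,v):
    return np.array(c['position'])+ray(c,u,v)*c['z_map'][int(v),int(u)]
E
python3 - <<'E'
from h import *
for n in('scene','top'):
    c=shot(n,n+'1'); print(n,c['position'],c['orientation'],c['fovy'],c['cx'],c['cy'])
s=r.read_state(); print(s['time'],s['ee_pos'],s['eef_rot'],s['width'])
E
```

```text
pics
scene [ 0.92291769 -0.56494166  1.14697654] [ 0.91705788  0.27700289 -0.07733588 -0.27621263] 51.42490330964931 279.67816208378093 208.81406548660024
top [0.36514993 0.01650454 1.15538609] [ 0.70385836 -0.7037156   0.06783984 -0.06903275] 57.0615919381515 273.88489005781815 209.60800338369387
0.1 [0.19935238 0.59200109 0.22185373] [ 1.61675562e-01  9.86843776e-01 -6.09429396e-04 -6.42485979e-05] 0.08720406643615387
```

View pics/top1.png

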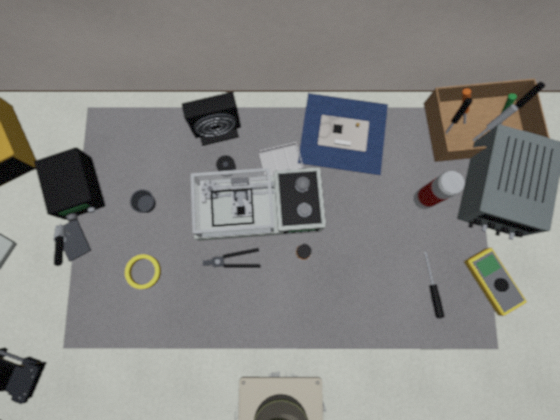

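View pics/scene1.png

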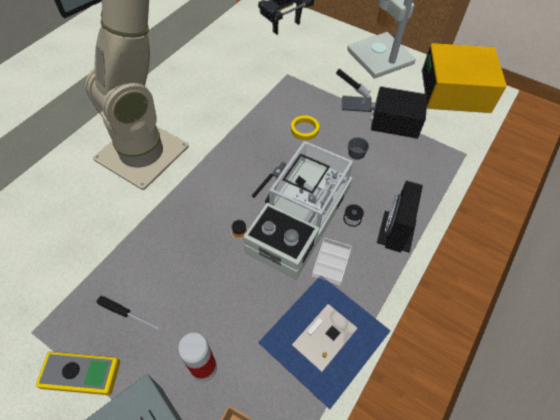

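The top view shows the tester at about (190–325, 168–238), with the buttons near (302,183) and (305,210). The scene view shows the window at about (308,175). I'll zoom in next.

```bash
python3 - <<'E'
from h import *
t=load('top1')['pixels'][155:250,180:335,::-1]; s=load('scene1')['pixels'][140:275,235:365,::-1]
cv2.imwrite('pics/t.png',cv2.resize(t,None,fx=5,fy=5,interpolation=cv2.INTER_CUBIC))
cv2.imwrite('pics/s.png',cv2.resize(s,None,fx=4.4,fy=4.4,interpolation=cv2.INTER_CUBIC))
c=load('top1')
for u,v in[(302,183),(305,210),(303,197)]: print(dep(c,u,v))
c=load('scene1')
for u,v in[(268,228),(291,237)]: print(dep(c,u,v))
E
```

```text
[ 0.63621871 -0.0575262   0.14713291]
[ 0.56469762 -0.06557968  0.13356416]
[ 0.6046336  -0.06201154  0.11619451]
[ 0.57294533 -0.07139206  0.13280177]
[ 0.64345917 -0.06699115  0.1461859 ]
```

View pics/t.png

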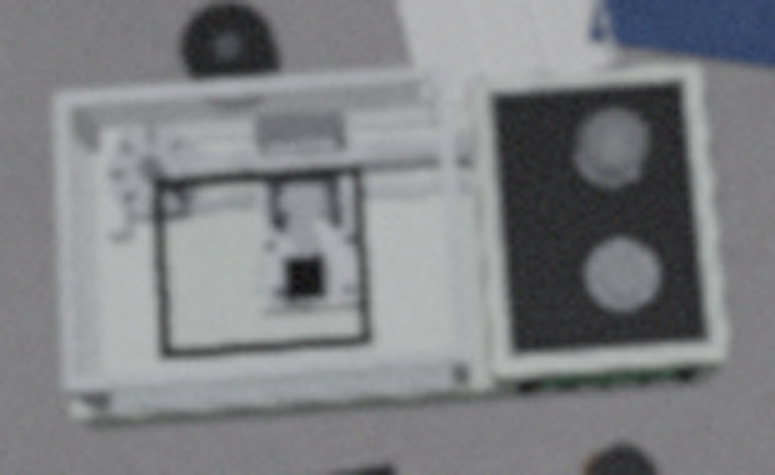

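View pics/s.png

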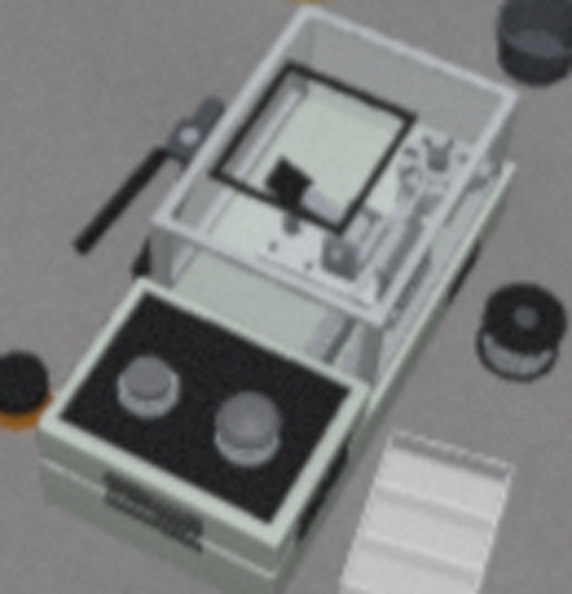

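Both views show the start button on the operator's side: flat, 134 mm high, at t(622,275) / s(149,384). The stop button is the one farther away, 147 mm high. The black window rim and the pad, at t(304,277) / s(288,178), are clear in both.

```bash
python3 - <<'E'
from h import *
T=load('top1');S=load('scene1')
ut=lambda p:((p[0]+.5)/5-.5+180,(p[1]+.5)/5-.5+155)
us=lambda p:((p[0]+.5)/4.4-.5+235,(p[1]+.5)/4.4-.5+140)
def tri(a,b):
    d1=ray(T,*ut(a));d2=ray(S,*us(b));p1=np.array(T['position']);p2=np.array(S['position'])
    k=np.linalg.lstsq(np.c_[d1,-d2],p2-p1,rcond=None)[0]; A=p1+k[0]*d1;B=p2+k[1]*d2
    return (A+B)/2, np.linalg.norm(A-B)
ct=[(158,178),(363,165),(372,340),(165,355)];cs=[(415,117),(340,232),(212,172),(288,65)]
# order far-left(+x+y), far-right, near-right, near-left
print('top');P=np.array([onz(T,*ut(p),.1615) for p in ct]);print(P.round(4),P.mean(0))
cs=[(415,117),(340,232),(212,172),(288,65)]
Q=np.array([onz(S,*us(p),.1615) for p in cs]);print(Q.round(4),Q.mean(0))
for X in(P,Q): print([np.linalg.norm(X[i]-X[i-1]).round(4) for i in range(4)], [np.degrees(np.arctan2(*(X[a]-X[b])[:2])).round(1) for a,b in((0,1),(3,2))],)
print('pad',tri((304,277),(288,178)),onz(T,*ut((304,277)),.147),onz(S,*us((288,178)),.147))
print('start',tri((622,275),(149,384)),onz(T,*ut((622,275)),.135),onz(S,*us((149,384)),.135))
print('stop',tri((612,145),(248,422)),onz(T,*ut((612,145)),.147),onz(S,*us((248,422)),.147))
E
```

```text
top
[[0.6127 0.1843 0.1615]
 [0.6198 0.0758 0.1615]
 [0.5258 0.07   0.1615]
 [0.5179 0.1777 0.1615]] [0.56902717 0.12692981 0.1615    ]
[[0.6122 0.1848 0.1615]
 [0.6192 0.0776 0.1615]
 [0.5262 0.0723 0.1615]
 [0.5192 0.1759 0.1615]] [0.569219   0.12762925 0.1615    ]
[np.float64(0.095), np.float64(0.1088), np.float64(0.0941), np.float64(0.1079)] [np.float64(-3.7), np.float64(-4.2)]
[np.float64(0.0934), np.float64(0.1074), np.float64(0.0932), np.float64(0.1039)] [np.float64(-3.7), np.float64(-3.8)]
pad (array([0.5628275 , 0.10768975, 0.14323058]), np.float64(6.560294260305728e-05)) [0.56206689 0.10732746 0.147     ] [0.56420058 0.10519026 0.147     ]
start (array([ 0.56827308, -0.06335495,  0.1229825 ]), np.float64(0.0010822539965028243)) [ 0.56551412 -0.06278964  0.135     ] [ 0.57280413 -0.06885056  0.135     ]
stop (array([ 0.63783203, -0.05816238,  0.13562123]), np.float64(0.0005523772012634064)) [ 0.63458356 -0.05751314  0.147     ] [ 0.64122418 -0.06365812  0.147     ]
```

The window is at (0.569, 0.127), yaw about 3.8°. The raised pad is at about (0.562, 0.107) and start at about (0.567, -0.064). I'll move above the pad with the fingers shut and squared to the tester.

Emit:
{"op": "apply_moves", "data": {
  "steps": [
    [0,0,-0.39,-490,-347,-48,-1],
    [0,0,-0.39,-490,-347,-48,-1],
    [0,0,-0.39,-490,-347,-48,-1],
    [0,0,-0.39,-490,-347,-48,-1],
    [0,0,-0.39,-490,-347,-48,-1],
    [0,0,-0.39,-490,-347,-48,-1],
    [0,0,-0.39,-490,-347,-48,-1],
    [0,0,-0.39,-490,-347,-48,-1],
    [0,0,-0.39,-490,-347,-48,-1],
    [0,0,-0.39,-490,-347,-48,-1],
    [0,0,-0.39,-490,-347,-48,-1],
    [0,0,-0.39,-490,-347,-48,-1],
    [0,0,-0.39,-490,-347,-48,-1],
    [0,0,-0.39,-490,-347,-48,-1],
    [0,0,-0.39,-490,-347,-48,-1],
    [0,0,-0.39,-490,-347,-48,-1],
    [0,0,-0.39,-490,-347,-48,-1],
    [0,0,-0.39,-490,-347,-48,-1],
    [0,0,-0.39,-490,-347,-48,-1],
    [0,0,-0.39,-490,-347,-48,-1]
  ]
}}

```text
time: 1.77
ee_pos: [0.5525, 0.1085, 0.2704]
eef_rot: [-0.034, 0.999, 0.0, -0.0]
ft_force: [0.0, 0.3, -1.0]
width: 0.0002
grip_force: 0.0
```

```bash
python3 - <<'E'
from h import *
c=shot('wrist','w1'); s=r.read_state(); print(s['time'],s['ee_pos'],R.from_quat(s['eef_rot']).as_matrix().round(3),s['width'],c['position'])
E
```

```text
1.8167 [0.55261105 0.10826997 0.27052344] [[-0.998 -0.067 -0.   ]
 [-0.067  0.998  0.   ]
 [ 0.     0.    -1.   ]] 0.00017599508687619317 [0.46712486 0.10182025 0.43164697]
```

View pics/w1.png

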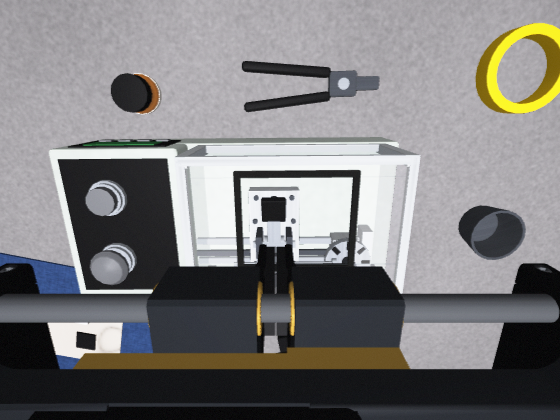

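The wrist view shows the pad at (273,208). The rim's near edge runs along row 174, with its sides at columns 239 (−y) and 357 (+y). The start face is at (101,200).

```bash
python3 - <<'E'
from h import *
c=load('w1')
for n,u,v,z in[('pad',273,208,.147),('rim -y near',238,174,.1615),('rim +y near',357,174,.1615),('start',100,200,.135),('stop',110,265,.147)]: print(n,onz(c,u,v,z).round(4),dep(c,u,v).round(4))
E
```

```text
pad [0.5592 0.106  0.147 ] [0.5606 0.106  0.1427]
rim -y near [0.5255 0.0734 0.1615] [0.526  0.0732 0.1594]
rim +y near [0.5187 0.1767 0.1615] [0.5188 0.1769 0.1608]
start [ 0.5661 -0.0634  0.135 ] [ 0.5668 -0.0646  0.133 ]
stop [ 0.6302 -0.0538  0.147 ] [ 0.6304 -0.0539  0.1467]
```

The measurements agree. I'll go down through the window, slowing down on the pad.

Emit:
{"op": "apply_moves", "data": {
  "steps": [
    [0,0,0,0,-1,40,-1],
    [0,0,0,0,-1,75,-1],
    [0,0,0,0,-1,100,-1],
    [0,0,0,0,-1,110,-1],
    [0,0,0,0,-1,115,-1],
    [0,0,0,0,-1,120,-1],
    [0,0,0,0,-1,124,-1],
    [0,0,0,0,-1,128,-1],
    [0,0,0,0,-1,132,-1],
    [0,0,0,0,-1,136,-1],
    [0,0,0,0,-1,140,-1],
    [0,0,0,0,-1,144,-1],
    [0,0,0,0,-1,147,-1],
    [0,0,0,0,-1,147,-1],
    [0,0,0,0,-1,147,-1]
  ]
}}

```text
time: 3.07
ee_pos: [0.5535, 0.1062, 0.1237]
eef_rot: [-0.033, 0.999, 0.0, 0.0]
ft_force: [-0.0, -0.3, 0.1]
width: 0.0006
grip_force: 0.0
```

Emit:
{"op": "apply_moves", "data": {
  "steps": [
    [0,0,0,0,0,1,-1],
    [0,0,0,0,0,2,-1],
    [0,0,0,0,0,3,-1],
    [0,0,0,0,0,4,-1],
    [0,0,0,0,0,5,-1]
  ]
}}

```text
time: 3.48
ee_pos: [0.5533, 0.1062, 0.1198]
eef_rot: [-0.033, 0.999, 0.0, 0.0]
ft_force: [-10.9, -1.9, 22.4]
width: 0.0003
grip_force: 11.5
```

```bash
python3 - <<'E'
from h import *
s=r.read_state(); print(s['ft_force'],s['ee_pos'])
c=shot('wrist','w2'); d=shot('scene','s2')
a=cv2.resize(c['pixels'][130:310,190:390],None,fx=2,fy=2,interpolation=cv2.INTER_CUBIC);b=cv2.resize(d['pixels'][130:250,255:365],(330,360),interpolation=cv2.INTER_CUBIC)
cv2.imwrite('pics/x2.png',np.hstack([a,b])[...,::-1])
E
```

```text
[-10.8902336   -1.90335653  22.43498504] [0.55329248 0.10618928 0.11977134]
```

View pics/x2.png

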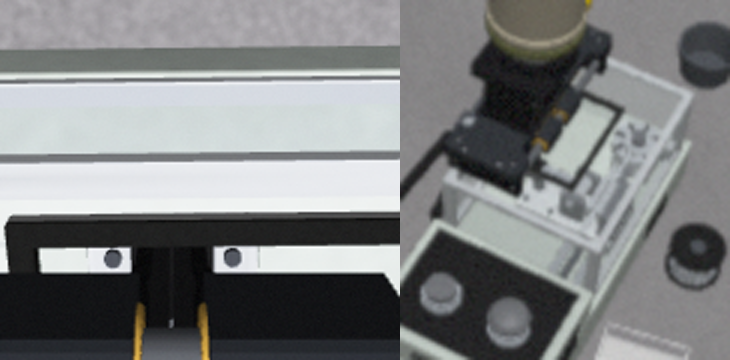

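The fingers are inside the window, clear of the rim. The 22 N reaction at z = 0.120 matches the lever on its stop. I'll hold briefly, then raise straight up.

Emit:
{"op": "apply_moves", "data": {
  "steps": [
    [0,0,0,0,0,0.5,-1],
    [0,0,0,0,0,0.5,-1],
    [0,0,0,0,0,0.5,-1],
    [0,0,0,0,0,0.5,-1],
    [0,0,0,0,0,-5,-1],
    [0,0,0,0,0,-30,-1],
    [0,0,0,0,0,-70,-1],
    [0,0,0,0,0,-100,-1],
    [0,0,0,0,0,-130,-1],
    [0,0,0,0,0,-150,-1],
    [0,0,0,0,0,-150,-1],
    [0,0,0,0,0,-150,-1]
  ]
}}

```text
time: 4.58
ee_pos: [0.5537, 0.1062, 0.2692]
eef_rot: [-0.033, 0.999, 0.0, 0.001]
ft_force: [0.5, 0.5, -0.6]
width: 0.0005
grip_force: 0.0
```

```bash
python3 - <<'E'
from h import *
s=r.read_state(); print(s['time'],s['ft_force'],s['ee_pos'])
c=shot('wrist','w3')
cv2.imwrite('pics/x3.png',cv2.resize(c['pixels'][130:330,30:400],None,fx=2,fy=2,interpolation=cv2.INTER_CUBIC)[...,::-1])
for u,v in[(273,205),(273,200),(268,203)]: print(dep(c,u,v))
E
```

```text
4.5833 [ 0.4750689   0.46903023 -0.58336538] [0.55373477 0.10617096 0.26922028]
[0.56619796 0.10387243 0.11914081]
[0.56045946 0.1035239  0.12033667]
[0.56452945 0.09859013 0.11862001]
```

View pics/x3.png

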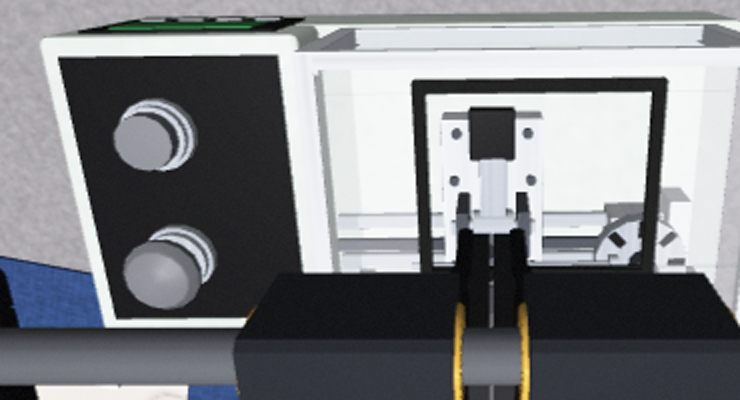

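The lever is level (pad at about 0.120, matching the fully-down height). Next I'll move over the start button.

Emit:
{"op": "apply_moves", "data": {
  "steps": [
    [0,0,0,-1,-171,0,-1],
    [0,0,0,-1,-171,0,-1],
    [0,0,0,-1,-171,0,-1],
    [0,0,0,-1,-171,0,-1],
    [0,0,0,-1,-171,0,-1],
    [0,0,0,-1,-171,0,-1],
    [0,0,0,-1,-171,40,-1],
    [0,0,0,-1,-171,80,-1],
    [0,0,0,-1,-171,105,-1],
    [0,0,0,-1,-171,120,-1],
    [0,0,0,-1,-171,128,-1],
    [0,0,0,-1,-171,128,-1]
  ]
}}

```text
time: 5.63
ee_pos: [0.5639, -0.0632, 0.1381]
eef_rot: [-0.033, 0.999, 0.0, -0.002]
ft_force: [-0.2, 0.1, 0.1]
width: 0.0003
grip_force: 0.0
```

```bash
python3 - <<'E'
from h import *
c=shot('wrist','w4');b=shot('scene','s4')['pixels'][180:280,220:330]
cv2.imwrite('pics/x4.png',np.hstack([cv2.resize(c['pixels'][130:350,160:400],(436,400)),cv2.resize(b,(360,400),interpolation=cv2.INTER_CUBIC)])[...,::-1])
E
```

```text
(no output)
```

View pics/x4.png

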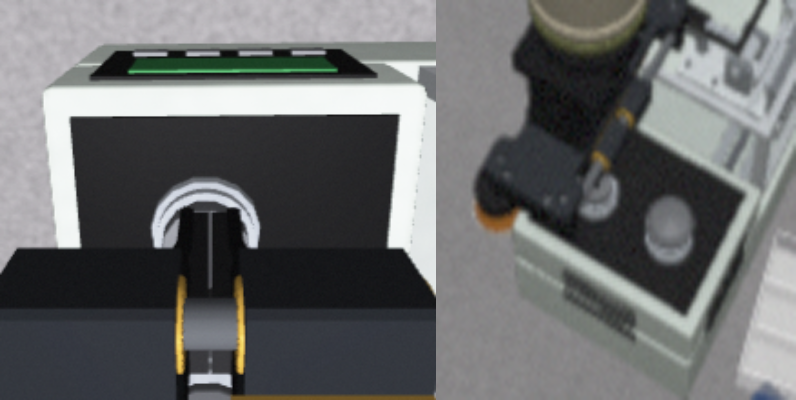

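The fingers sit centred over the start button and well clear of the stop. I'll press.

Emit:
{"op": "apply_moves", "data": {
  "steps": [
    [0,0,0,0,0,3,-1],
    [0,0,0,0,0,5,-1],
    [0,0,0,0,0,7,-1],
    [0,0,0,0,0,8,-1],
    [0,0,0,0,0,9,-1],
    [0,0,0,0,0,9,-1],
    [0,0,0,0,0,9,-1]
  ]
}}

```text
time: 6.32
ee_pos: [0.5658, -0.0643, 0.132]
eef_rot: [-0.033, 0.999, 0.0, 0.001]
ft_force: [1.4, 0.4, 4.0]
width: 0.0007
grip_force: 1.6
```

Emit:
{"op": "apply_moves", "data": {
  "steps": [
    [0,0,0,0,0,1,-1],
    [0,0,0,0,0,2,-1],
    [0,0,0,0,0,3,-1],
    [0,0,0,0,0,4,-1],
    [0,0,0,0,0,4,-1]
  ]
}}

```text
time: 6.73
ee_pos: [0.5659, -0.0644, 0.1288]
eef_rot: [-0.033, 0.999, 0.0, 0.001]
ft_force: [-1.4, 1.1, 14.4]
width: 0.0005
grip_force: 7.0
```

A force of 14 N, above the spring's 5 N, means the button is fully in. I'll release it and raise clear.

Emit:
{"op": "apply_moves", "data": {
  "steps": [
    [0,0,0,0,0,1,-1],
    [0,0,0,0,0,1,-1],
    [0,0,0,0,0,-10,-1],
    [0,0,0,0,0,-40,-1],
    [0,0,0,0,0,-80,-1],
    [0,0,0,0,0,-120,-1],
    [0,0,0,0,0,-150,-1],
    [0,0,0,0,0,-150,-1],
    [0,0,0,0,0,-150,-1],
    [0,0,0,0,0,-150,-1]
  ]
}}

```text
time: 7.57
ee_pos: [0.5646, -0.0645, 0.2763]
eef_rot: [-0.033, 0.999, 0.0, -0.001]
ft_force: [-0.5, -0.7, -0.4]
width: 0.0004
grip_force: 0.0
```

```bash
python3 - <<'E'
from h import *
c=shot('wrist','w5'); s=r.read_state(); print(s['ee_pos'],s['ft_force'])
cv2.imwrite('pics/x5.png',c['pixels'][...,::-1])
E
```

```text
[ 0.5643767  -0.06439032  0.2758363 ] [-1.2104558  -0.18761024  0.37544183]
```

View pics/x5.png

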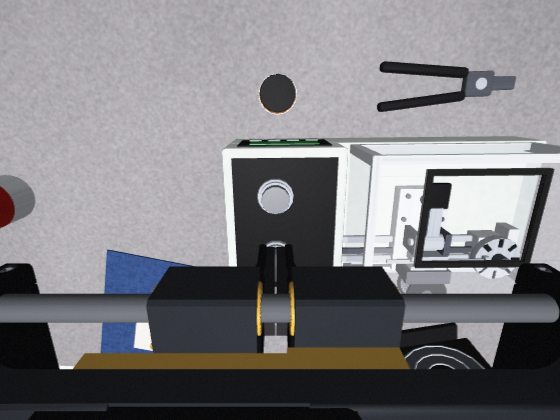

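The start button at (275,197) is out again and the lever at (437,195) is down. The jar and pliers haven't moved, and the robot touches nothing.

```bash
python3 - <<'E'
from h import *
c=load('w5'); print(dep(c,275,197)); print(r.close_job())
E
```

```text
[ 0.56542747 -0.06550361  0.13414633]
the job is handed in; nothing more can be done
None
```

The job is handed in, with no verdict returned: the cam lever went fully down (22 N at its stop, link clamped), then the start button was pressed right in and came out again, and I saw no contact with the hood, its rim, the stop button or the loose things.

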